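Index the drilling turntable until its pin drops, and take up the play

TASK

Take the index pin from its stand, stand it in the turntable's index hole and let go of it. Then push the post of the spoke to turn the table round to the index mark, slowly over the last stretch, feeling for the hidden bushing, until the pin drops fully home by its own weight; then keep pressing the post sideways with about 10 newtons for a second to take up the play, and move away. Never press on the jig with more than 20 newtons, and leave the other things on the bench alone.

Things in the scene. Friction and masses are not known exactly. Their poses are not given: they have to be found in the camera images.
- base: Fixed round plywood base board of a rotary drilling jig, 300 mm across, 12 mm thick; origin at the centre of its underside on the bench, on the turntable's vertical axis; +x points to the index mark. On it, hidden under the turntable, lies a fixed steel index plate (top 30 mm above the bench) with one chamfered 13.6 mm bushing hole, 18 mm deep, 85 mm from the axis.
- index_mark (a point): Top of the index mark, a dark upright pointer 8 mm wide, 38 mm high, 143 to 173 mm from the axis. The hidden bushing hole was bored only roughly at the mark: its direction from the axis lies anywhere within 0.15 rad either side of it and cannot be measured beforehand, only found with the pin riding on the plate.
- turntable (a joint): Turntable angle (rad, counter-clockwise from above positive), 0 when its index hole points at the mark; starts 0.7 to 1.6 rad clockwise (negative). Little drag (0.2 N m, some 2 N at the post); stays where left. Disc 284 mm across, 12 mm thick, top 44 mm above the bench: aluminium plate in a plywood rim, with a wood blank 45 mm square and 65 mm high and a clamp bar near the middle.
- index_hole (a point): The index hole in the turntable, a 13.4 mm through hole 85 mm from the axis; this point is the middle of its mouth on the top face, 44 mm above the bench. x points away from the axis.
- post_foot (a point): Point on the turntable's top face (44 mm above the bench), 105 mm from the axis and 2.2 rad counter-clockwise of the index hole: where the spoke's post stands when no one pushes on it.
- spoke: Push spoke on the turntable: flat dark steel arm 14 mm wide, 10 mm high, ending in an upright round steel post 14 mm thick, its top 115 mm above the bench. Origin at the arm's foot, 45 mm from the table's axis; +x runs outward along the arm, the post stands 60 mm along it. The arm is sprung: the post gives sideways about 1 mm for each 3 N. Push the post with shut fingers, do not grip it.
- pin_center (a point): Loose steel index pin, about 120 g, 53 mm long, upright: shank 12 mm thick, 28 mm long, chamfered foot; cylindrical head 26 mm across, 25 mm high. This point is on its axis half-way up, z points up the pin. It starts 16 mm deep in a loose hole in the middle of its stand. In the index hole its head's underside is 14 mm above the table while the foot rides on the plate, and on the table when home.
- pin_tip (a point): Middle of the foot of the index pin, 26.5 mm below its centre. About 30 mm above the bench when it rides on the index plate, about 16 mm when home.
- stand: The fixed wooden stand block for the pin, 80 x 110 x 30 mm; origin at the centre of its underside. Three thin drill bits, up to 45 mm tall, stand in it 28 mm towards its +x edge and 38 to 48 mm to either side of the middle.
- glue: Bystander: white bottle, 56 mm across, 160 mm tall, standing; origin at its underside.
- screwdriver: Bystander: screwdriver lying on the bench.
- tape: Bystander: yellow tape-measure case, 65 x 65 x 34 mm.
- mallet: Bystander: hammer lying on the bench.
- offcut: Bystander: pale wood offcut, 70 x 140 x 42 mm.
- offcut2: Bystander: dark wood offcut, 160 x 45 x 30 mm.
There are look-alikes about, which are no part of the job. Of the things shaped like the part that bears pin_center, the bare steel one is meant.

How it is judged:
By the outcome, as a careful person would: the job done as asked, in the order asked, and still so for the second after the job is handed in, with the robot touching nothing.
It also fails if it takes over 72 s, if anything falls off the work surface, if the arm or the gripper's body presses on something with over 40 N, if the wrist force passes 120 N, or if a joint passes its speed limit or range.

ROBOT

A 6-joint arm with a two-finger parallel gripper is mounted at the origin on the work surface. World frame = base frame: x ahead of the robot, y to its left, z up, the work surface at z = 0. Lengths are in mm, angles in rad, forces in N, time in s.
With the tool pointing down it reaches from about 250 to 775 mm from the base axis. Payload 4 kg.
Tool frame: the origin (TCP) lies at the very end of the fingers, on their centre line; the grasp point (between the pads) lies 19 mm behind it; z points along the fingers, y is the direction in which the jaws open and shut (so a half turn about z gives the same grasp; the last joint's range is limited). The gripper opens to 85 mm and grips with 20 to 120 N. Pads are 22 mm wide; open, the fingers measure 114 mm over their backs; the gripper's body (76 mm by 85 mm) begins 54 mm behind the grasp point. The pads swing forward as they close: fully open they stand 13 mm farther back than shut.
Start: joints at [1.129, 0.087, 1.371, -0, 1.684, -0.103], TCP at [182.805, 518.749, 231.341] pointing down, gripper open.
Joint ranges: [-3.1, 3.1], [-0.76, 2.03], [0.27, 2.55], [-1.08, 4.22], [0.17, 2.65], [-2.57, 2.57]. Speed limits (rad/s): [2.79, 2.79, 3.14, 3.14, 3.14, 3.14].

INTERFACE

Orientations are given as a rotation vector (axis times angle).
In Python, from plant import r gives the robot as it stands. The module is installed in compiled form; this text tells all that it offers.
- The arm moves only by the tool servo_tool, never from a script. Its argument "series" is a list of rows, each a list of 2 entries, a list of its own where there are three numbers: the shift along the world's x, y, z in mm, then the turn, a rotation vector about the world's x, y, z in rad. In form: [[[tx, ty, tz], [rx, ry, rz]], ...]. A call has 1 to 10 rows; each row shifts and turns the commanded pose from where the row before left it; what a row does not reach is not made up. A row lasts 1/12 s, in which the tool goes at most 41.7 mm and 7.16 degrees, less where a joint would pass 70% of its speed; a pose out of reach is approached as far as the arm can. A call is refused whole if a number of a shift passes 41.7 or a number of a turn 0.125, either way. A call with a gripper value outside its range is refused whole. "grip" is the closure, from -1 (fully open) to 1 (shut), set as the call begins (left out, the last holds). The fingers move at their own pace and stop on an object; "squeeze" is the grip in N (left out, the last holds). Time passes only in rows, so rows that do not move let the fingers close. It gives the time, the measured TCP pose, the force and the opening at its end, in the units of the state.
- r.state(): the state, without advancing time (a new reading comes with each control period).
- r.snapshot(name): name is "scene" or "top" or "wrist"; returns a dict with "image" (420x560x3 uint8, red, green, blue), "range_z" (420x560 float32, mm along the optical axis (not along the pixel's ray), 0 where there is no reading), "mtx" (3x3 intrinsics, pixels), "world_from_camera" (4x4, takes a point from camera to world coordinates). Camera axes: x right, y down, z forward; pixel columns grow to the right and rows downward; lengths in mm; the calibration is good to about 2 mm. A picture is of the moment at which its call begins.
- r.sign_off(): hands the job in, once; it reports no verdict.
The state is a dict: "t": time; "joint_pos": joint angles; "dq": joint speeds; "effort": joint torques, N m; "eef_pos": TCP position; "ee_rot": TCP orientation; "wrist_force": force on the tool from outside, world axes, zero at the start; "ft_torque": the same for the moment, N m; "width": opening from 0.0 (shut) to 1.0 (fully open).
Only numpy, scipy, OpenCV 4.12 (cv2) and the standard library are available. Lean on these libraries where they do the work, as an engineer would, in place of code of your own. Each camera call takes 0.05 s, during which the arm holds its last target. There are 200 camera calls.

## Working session

There is one attempt and no reset: what is moved stays moved. The work goes in short steps, Python scripts to look and compute and a tool call to move; the robot and the scene stay as the last step left them, time stands still between calls to the robot, and variables do not carry over. Pictures are saved under pics/ and viewed, about 8 in all and at most 12, crops included, and the job is handed in when it is done.

Besides the shell and the picture viewer there is one more tool, called after "Request:" as name(argument=value, ...), one argument or row to a line, values as JSON. servo_tool: Moves the arm, as the interface text tells. Its arguments: {"type":"object","properties":{"series":{"type":"array","items":{"type":"array"}},"grip":{"type":"number"},"squeeze":{"type":"number"}},"required":["series"]}

```bash
mkdir -p pics; cat > h.py <<'E'
import numpy as np,cv2
from plant import r
def snap(n,f=None):
    s=r.snapshot(n)
    if f: cv2.imwrite('pics/'+f,s['image'][:,:,::-1])
    return s
def plane(s,u,v,z):
    K=s['mtx'];T=s['world_from_camera']
    d=T[:3,:3]@np.linalg.solve(K,[u,v,1.]);o=T[:3,3]
    return o+d*(z-o[2])/d[2]
def cloud(s):
    K=s['mtx'];T=s['world_from_camera'];Z=s['range_z']
    v,u=np.indices(Z.shape)
    P=np.stack([(u-K[0,2])/K[0,0]*Z,(v-K[1,2])/K[1,1]*Z,Z],-1)
    W=P@T[:3,:3].T+T[:3,3]; W[Z==0]=np.nan
    return W
E
python3 - <<'E'
from h import *
a=snap('top','t1.png');b=snap('scene','s1.png')
np.savez('top.npz',**a);np.savez('scene.npz',**b)
print(a['world_from_camera'],a['mtx']);print(r.state())
E
```

```text
[[-2.44324025e-02 -9.98784955e-01  4.27980345e-02  5.08495504e+02]
 [-9.99692219e-01  2.42254647e-02 -5.34727810e-03  6.02012702e+00]
 [ 4.30397864e-03 -4.29155089e-02 -9.99069434e-01  1.22243995e+03]
 [ 0.00000000e+00  0.00000000e+00  0.00000000e+00  1.00000000e+00]] [[499.70524367   0.         277.01849521]
 [  0.         499.70524367 213.11525998]
 [  0.           0.           1.        ]]
{'t': 0.1, 'joint_pos': array([ 1.12888832e+00,  8.78801002e-02,  1.37215973e+00,  3.33581540e-05,
        1.68358599e+00, -1.03102792e-01]), 'dq': array([ 1.79604548e-04, -2.08732204e-03, -4.38620706e-03,  4.80309404e-05,
        3.35228708e-04,  2.68296034e-04]), 'effort': array([ 1.69658440e-03, -3.53012788e+01, -3.14220858e+01, -5.96896825e-05,
        7.79320806e-03, -6.27857361e-06]), 'eef_pos': array([182.59551069, 518.316162  , 230.22799853]), 'ee_rot': array([-5.29548573e-01, -3.09605149e+00,  3.06125483e-03]), 'wrist_force': array([-0.40524266, -0.06736354,  0.02801331]), 'ft_torque': array([-0.01643655, -0.01429809,  0.03322818]), 'width': 0.9959047608715349}
```

View pics/t1.png

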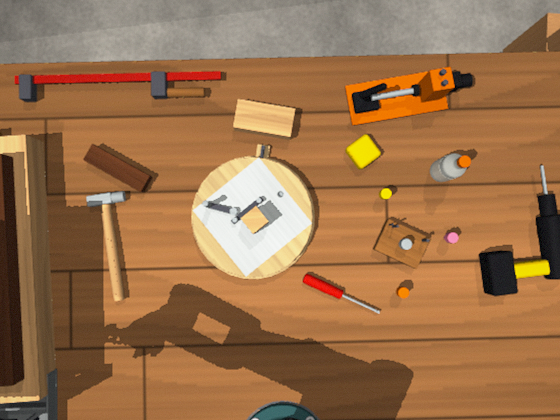

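View pics/s1.png

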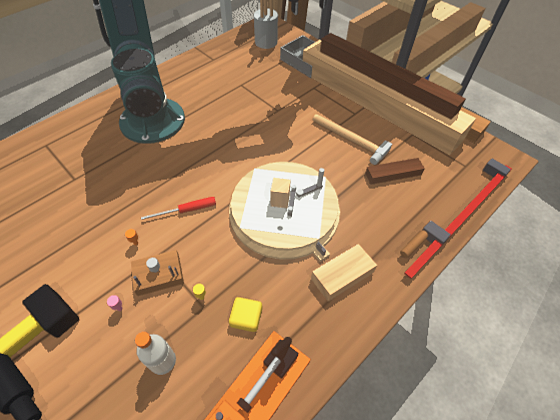

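The top view shows the turntable centred near (253,217), the index hole at (280,194), the mark at (263,152), the post near (209,205), and the steel pin in its stand at (406,244). The coloured pins are the look-alikes.

```bash
python3 - <<'E'
from h import *
a=dict(np.load('top.npz'));W=cloud(a);im=a['image'].astype(int)
v,u=np.indices(W.shape[:2])
def reg(c,rad,lo,hi):
    m=(np.hypot(u-c[0],v-c[1])<rad)&(W[...,2]>lo)&(W[...,2]<hi);return m
m=reg((253,217),70,38,48); cn,_=cv2.findContours(m.astype('uint8'),0,1)
c=max(cn,key=cv2.contourArea);h=cv2.convexHull(c)[:,0].astype(float)
P=np.array([plane(a,x,y,44)[:2] for x,y in h])
A=np.c_[2*P,np.ones(len(P))];s=np.linalg.lstsq(A,(P**2).sum(1),rcond=None)[0]
C=s[:2];print('centre',C,'R',np.sqrt(s[2]+C@C))
# hole: dark px near 280,194
d=(np.hypot(u-280,v-194)<6)&(im.sum(2)<400)
print('holepx',u[d].mean(),v[d].mean(),d.sum()); H=plane(a,u[d].mean(),v[d].mean(),44)[:2]
print('hole',H,np.hypot(*(H-C)))
m=reg((263,152),14,28,60);print('mark',m.sum(),W[m].mean(0),plane(a,263,149,38))
M=W[m].mean(0)[:2]
ang=lambda p:np.arctan2(*(p-C)[::-1])
print('ang mark',ang(M),'hole',ang(H),'r mark',np.hypot(*(M-C)))
m=reg((209,205),30,95,130);print('post top',m.sum(),W[m].mean(0) if m.any() else 0)
pf=C+105*np.array([np.cos(ang(H)+2.2),np.sin(ang(H)+2.2)]);print('post pred',pf)
m=reg((406,244),14,55,85);print('pin top',m.sum(),np.nanmedian(W[m],0),W[m].min(0),W[m].max(0))
m=reg((404,244),40,24,34);p=np.c_[u[m],v[m]].astype(np.float32);rc=cv2.minAreaRect(p);print('stand',rc,plane(a,*rc[0],30),[plane(a,*q,30)[:2].round() for q in cv2.boxPoints(rc)])
for n,q in dict(glue=(447,170),tape=(364,151),off=(264,118)).items(): print(n,plane(a,*q,40).round())
big=cv2.resize(a['image'][150:290,180:460,::-1],None,fx=2.8,fy=2.8,interpolation=cv2.INTER_CUBIC);cv2.imwrite('pics/c1.png',big)
E
```

```text
centre [551.98868393  57.82598247] R 140.8989004742001
holepx 278.6 194.6 5
hole [602.6889409   -5.09573809] 80.8063052981165
mark 171 [688.54379316  32.7707894   41.59587657] [713.07749785  29.37000477  38.        ]
ang mark -0.18146210468328083 hole -0.8925486945711418 r mark 138.83465186413213
post top 37 [581.08261735 157.47598738 113.02915157]
post pred [579.32141271 159.20606896]
pin top 109 [ 479.39045452 -296.38934467   67.08360892] [ 467.60486744 -311.02193996   55.28452398] [ 491.00384774 -284.52659557   72.35421944]
stand ((402.45648193359375, 243.7476348876953), (47.067283630371094, 33.62411880493164), 24.904766082763672) [ 479.22554619 -297.6360187    30.        ] [array([ 468., -229.]), array([ 540., -266.]), array([ 490., -366.]), array([ 419., -330.])]
glue [ 652. -407.   40.]
tape [ 702. -211.   40.]
off [787.  25.  40.]
```

View pics/c1.png

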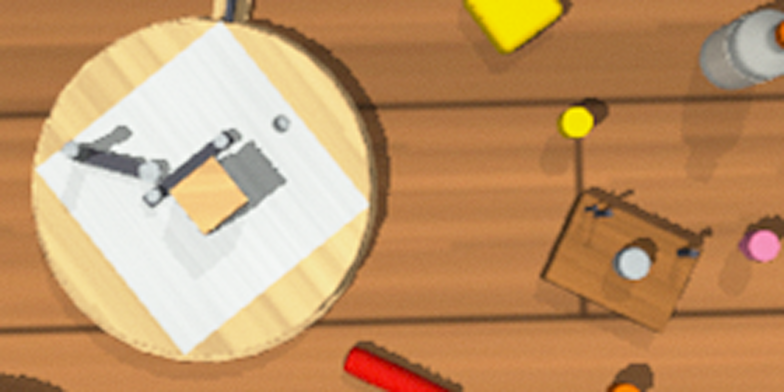

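Everything fits the given sizes, with the table at about -0.72 rad. I'll go to the pin next: the jaws go along the stand's x axis, clear of the bits, with a tool yaw change of -1.69 rad.

Request:
servo_tool(
  series=[
    [[14, -39, 0], [0, 0, -0.085]],
    [[14, -39, 0], [0, 0, -0.085]],
    [[14, -39, 0], [0, 0, -0.085]],
    [[14, -39, 0], [0, 0, -0.085]],
    [[14, -39, 0], [0, 0, -0.085]],
    [[14, -39, 0], [0, 0, -0.085]],
    [[14, -39, 0], [0, 0, -0.085]],
    [[14, -39, 0], [0, 0, -0.085]],
    [[14, -39, 0], [0, 0, -0.085]],
    [[14, -39, 0], [0, 0, -0.085]],
  ],
  grip=-1,
  squeeze=40,
)

```text
t: 0.93
eef_pos: [322.6, 126.9, 231.1]
ee_rot: [1.764, 2.599, 0.001]
wrist_force: [1.1, 0.4, -0.3]
width: 0.995
```

Request:
servo_tool(
  series=[
    [[15, -39, 0], [0, 0, -0.085]],
    [[15, -39, 0], [0, 0, -0.085]],
    [[15, -39, 0], [0, 0, -0.085]],
    [[15, -39, 0], [0, 0, -0.085]],
    [[15, -39, 0], [0, 0, -0.085]],
    [[15, -39, 0], [0, 0, -0.085]],
    [[15, -39, 0], [0, 0, -0.085]],
    [[15, -39, 0], [0, 0, -0.085]],
    [[15, -39, 0], [0, 0, -0.085]],
    [[15, -39, 0], [0, 0, -0.085]],
  ],
)

```text
t: 1.77
eef_pos: [472.4, -262.2, 230.6]
ee_rot: [-2.679, -1.639, 0.0]
wrist_force: [0.6, 0.8, 0.0]
width: 1.004
```

Request:
servo_tool(
  series=[
    [[6, -34, 0], [0, 0, 0]],
    [[0, 0, 0], [0, 0, 0]],
    [[0, 0, 0], [0, 0, 0]],
  ],
)

```text
t: 2.02
eef_pos: [477.9, -295.5, 229.5]
ee_rot: [-2.675, -1.641, 0.002]
wrist_force: [0.3, 0.4, -0.7]
width: 1.002
```

```bash
python3 - <<'E'
from h import *
s=snap('wrist','w1.png');np.savez('w1.npz',**s)
st=r.state();print(st['t'],st['eef_pos'],st['ee_rot'],st['joint_pos'])
W=cloud(s);v,u=np.indices(W.shape[:2])
m=(W[...,2]>62)&(W[...,2]<72)&(np.hypot(W[...,0]-479,W[...,1]+297)<25)
(c,rad)=cv2.minEnclosingCircle(np.c_[u[m],v[m]].astype(np.float32));print(m.sum(),c,rad,plane(s,*c,67),np.median(W[m],0))
print(s['world_from_camera'])
E
```

```text
2.0667 [ 477.97502217 -294.23739266  230.16631664] [-2.67461300e+00 -1.64306587e+00  6.98065116e-04] [-6.53120273e-01  1.14453179e-01  1.34333666e+00  5.23832768e-04
  1.68639742e+00 -1.84027761e-01]
546 (282.5456848144531, 190.3223419189453) 13.342734336853027 [ 480.16496614 -295.06811808   67.        ] [ 480.17614702 -295.11964868   67.00833262]
[[ 8.92035459e-01 -4.32413204e-01 -1.31497378e-01  5.10626109e+02]
 [-4.51952975e-01 -8.55581046e-01 -2.52427381e-01 -2.30624625e+02]
 [-3.35373200e-03  2.84604806e-01 -9.58639065e-01  3.72420133e+02]
 [ 0.00000000e+00  0.00000000e+00  0.00000000e+00  1.00000000e+00]]
```

View pics/w1.png

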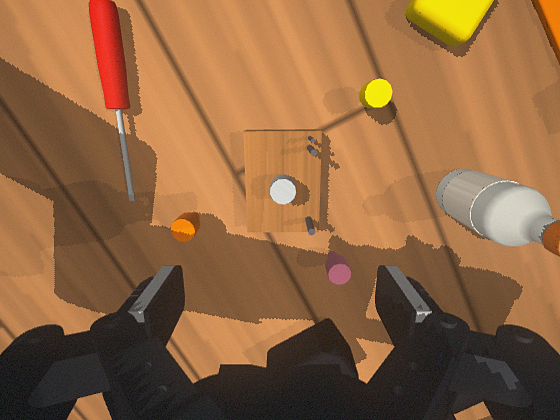

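The steel pin's head is at pixel (282,190), radius 13 px, which puts it at (480,-295,67). The bits are on the right edge of the stand and the jaw line is clear of them, so I'll go down.

Request:
servo_tool(
  series=[
    [[2, 0, -40], [0, 0, 0]],
    [[0, 0, -40], [0, 0, 0]],
    [[0, 0, -40], [0, 0, 0]],
    [[0, 0, -30], [0, 0, 0]],
    [[0, 0, -22], [0, 0, 0]],
    [[0, 0, -14], [0, 0, 0]],
    [[0, 0, -7], [0, 0, 0]],
    [[0, 0, 0], [0, 0, 0]],
  ],
)

```text
t: 2.73
eef_pos: [479.3, -292.0, 36.7]
ee_rot: [-2.672, -1.646, 0.002]
wrist_force: [-0.2, -0.6, 0.2]
width: 0.998
```

Request:
servo_tool(
  series=[
    [[0, 0, 0], [0, 0, 0]],
    [[0, 0, 0], [0, 0, 0]],
    [[0, 0, 0], [0, 0, 0]],
    [[0, 0, 0], [0, 0, 0]],
    [[0, 0, 0], [0, 0, 0]],
    [[0, 0, 0], [0, 0, 0]],
    [[0, 0, 0], [0, 0, 0]],
    [[0, 0, 0], [0, 0, 0]],
  ],
  grip=1,
)

```text
t: 3.4
eef_pos: [481.0, -294.6, 39.5]
ee_rot: [2.675, 1.645, 0.001]
wrist_force: [-0.8, 0.1, 5.8]
width: 0.285
```

Request:
servo_tool(
  series=[
    [[0, 0, 5], [0, 0, 0]],
    [[0, 0, 10], [0, 0, 0]],
    [[0, 0, 25], [0, 0, 0]],
    [[0, 0, 40], [0, 0, 0]],
    [[0, 0, 40], [0, 0, 0]],
    [[0, 0, 30], [0, 0, 0]],
    [[12, 28, 0], [0, 0, 0.114]],
    [[12, 28, 0], [0, 0, 0.114]],
    [[12, 28, 0], [0, 0, 0.114]],
    [[12, 28, 0], [0, 0, 0.114]],
  ],
)

```text
t: 4.23
eef_pos: [528.0, -180.9, 188.6]
ee_rot: [-2.229, -2.213, 0.001]
wrist_force: [1.2, 0.3, -2.2]
width: 0.288
```

Request:
servo_tool(
  series=[
    [[12, 28, 0], [0, 0, 0.114]],
    [[12, 28, 0], [0, 0, 0.114]],
    [[12, 28, 0], [0, 0, 0.114]],
    [[12, 28, 0], [0, 0, 0.114]],
    [[12, 28, 0], [0, 0, 0.114]],
    [[15, 33, 0], [0, 0, 0.114]],
    [[0, 0, 0], [0, 0, 0]],
    [[0, 0, 0], [0, 0, 0]],
    [[0, 0, 0], [0, 0, 0]],
  ],
)

```text
t: 4.98
eef_pos: [602.8, -9.3, 188.0]
ee_rot: [-1.365, -2.828, 0.002]
wrist_force: [0.4, -0.3, -1.1]
width: 0.289
```

```bash
python3 - <<'E'
from h import *
s=snap('wrist','w2.png');np.savez('w2.npz',**s)
for i in range(1):
    st=r.state();print(st['t'],st['eef_pos'],st['ee_rot'],st['wrist_force'],st['width'])
K=s['mtx'];Ti=np.linalg.inv(s['world_from_camera'])
p=Ti@np.array([604,-8,44,1]);print(K@p[:3]/p[2])
E
```

```text
5.0333 [602.72610278  -9.93194544 188.10285341] [-1.36630908e+00 -2.82775863e+00  1.75201461e-03] [-0.07254085  0.48889045 -0.52803776] 0.2928321958922407
[281.76359358 196.8431783    1.        ]
```

View pics/w2.png

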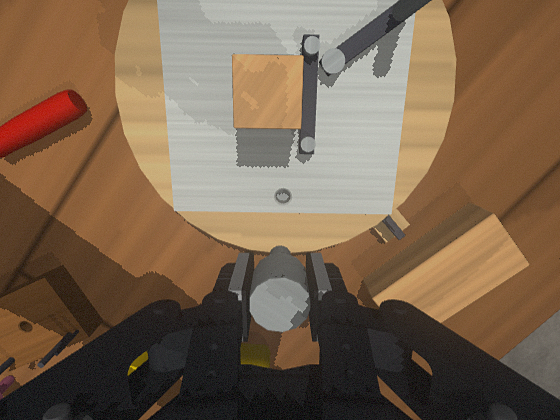

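```bash
python3 - <<'E'
from h import *
s=dict(np.load('w2.npz'));W=cloud(s);im=s['image'].astype(int);v,u=np.indices(W.shape[:2])
g=im.sum(2)
w=g[184:210,268:298]; print((w//10).tolist()[::2])
bg=np.median(g[180:190,255:265]);d=(np.hypot(u-282.5,v-196)<13)&(g<bg-90)
c,rad=cv2.minEnclosingCircle(np.c_[u[d],v[d]].astype(np.float32));e=cv2.fitEllipse(cv2.convexHull(np.c_[u[d],v[d]].astype(np.int32)))
print(bg,d.sum(),c,rad,e,plane(s,*c,44),plane(s,*e[0],44))
m=(np.hypot(u-278,v-304)<35)&(W[...,2]>200)&(W[...,2]<225)&(np.hypot(W[...,0]-603,W[...,1]+9.5)<18)
z=np.median(W[m][:,2]);m&=abs(W[...,2]-z)<2.5
c,rad=cv2.minEnclosingCircle(np.c_[u[m],v[m]].astype(np.float32));print('head',z,m.sum(),c,rad,plane(s,*c,z))
m=(abs(u-281)<25)&(abs(v-262)<25)&(W[...,2]>155)&(W[...,2]<198)&(np.hypot(W[...,0]-603,W[...,1]+9.5)<18)
print('low',m.sum(),W[m].min(0),W[m].max(0),np.median(W[m],0))
for zz in range(162,192,5):
    q=m&(abs(W[...,2]-zz)<2.5)
    if q.sum()>5: print(zz,q.sum(),W[q].mean(0))
print(s['world_from_camera'][:3,3])
E
```

```text
[[54, 54, 54, 54, 54, 53, 54, 54, 54, 55, 54, 54, 53, 54, 53, 55, 53, 54, 53, 55, 54, 55, 55, 54, 54, 55, 54, 54, 55, 55], [55, 55, 55, 55, 56, 55, 54, 54, 54, 55, 55, 55, 54, 55, 56, 54, 55, 54, 54, 54, 54, 55, 54, 55, 54, 55, 54, 54, 55, 54], [54, 52, 54, 54, 54, 53, 54, 55, 54, 55, 55, 48, 49, 41, 43, 41, 43, 46, 53, 55, 55, 55, 54, 53, 54, 54, 54, 55, 54, 53], [52, 54, 53, 53, 52, 53, 54, 55, 51, 41, 37, 32, 32, 32, 31, 27, 27, 28, 29, 34, 42, 48, 54, 53, 52, 52, 53, 51, 53, 52], [52, 52, 53, 52, 52, 51, 54, 44, 37, 32, 31, 28, 32, 32, 27, 26, 28, 26, 28, 28, 28, 35, 41, 55, 53, 53, 53, 53, 53, 52], [53, 53, 53, 53, 54, 55, 47, 40, 27, 44, 43, 24, 43, 46, 40, 45, 46, 42, 43, 25, 26, 26, 40, 44, 56, 52, 53, 53, 52, 53], [52, 52, 52, 52, 53, 53, 43, 37, 34, 47, 45, 44, 45, 44, 43, 44, 44, 44, 45, 46, 43, 24, 35, 43, 52, 53, 52, 53, 52, 52], [53, 52, 54, 53, 55, 53, 49, 43, 29, 30, 44, 46, 45, 44, 45, 44, 44, 44, 47, 30, 27, 22, 39, 44, 54, 53, 53, 54, 52, 51], [53, 55, 54, 54, 53, 54, 54, 45, 45, 36, 29, 33, 35, 34, 34, 41, 38, 34, 30, 29, 27, 47, 48, 52, 55, 54, 54, 55, 54, 53], [
[... 469 characters left out ...]
 55, 56, 55, 56]]
549.0 199 (282.5882263183594, 196.0) 8.646367073059082 ((282.5081481933594, 195.56979370117188), (15.260035514831543, 17.402896881103516), 87.57107543945312) [604.09141926  -6.91931385  44.        ] [603.78360782  -6.65146581  44.        ]
head 215.33327837303256 2856 (278.1228942871094, 303.6993713378906) 34.93800354003906 [602.66706375 -10.15796089 215.33327837]
low 393 [590.56073161 -13.45190748 166.49698179] [609.42873256   3.01644362 197.98435436] [598.46193354  -3.45153672 193.40591902]
167 48 [600.55744422  -6.68739672 168.06673357]
172 65 [600.68267907  -6.1691859  171.85280077]
177 15 [600.09754845  -5.82570901 175.27315319]
[557.10536466  48.08556631 330.85931918]
```

The hole is at pixel (282.5,196), or (604,-6.8) on the table, and the pin axis is at about (602.8,-10.2). I'll shift and lower until the foot is about 8 mm above the hole, then look again.

Request:
servo_tool(
  series=[
    [[1.2, 3.2, -40], [0, 0, 0]],
    [[0, 0, -35], [0, 0, 0]],
    [[0, 0, -20], [0, 0, 0]],
    [[0, 0, -10], [0, 0, 0]],
    [[0, 0, -5], [0, 0, 0]],
    [[0, 0, 0], [0, 0, 0]],
    [[0, 0, 0], [0, 0, 0]],
    [[0, 0, 0], [0, 0, 0]],
  ],
)

```text
t: 5.7
eef_pos: [606.1, -6.4, 80.9]
ee_rot: [1.364, 2.825, 0.002]
wrist_force: [-1.0, 0.1, -1.4]
width: 0.289
```

```bash
python3 - <<'E'
from h import *
s=snap('wrist');np.savez('w3.npz',**s)
st=r.state();print(st['t'],st['eef_pos'],st['wrist_force'])
K=s['mtx'];Ti=np.linalg.inv(s['world_from_camera'])
p=Ti@np.array([604,-7,44,1]);q=K@p[:3]/p[2];print(q)
x,y=int(q[0]),int(q[1]);x0=x-80;y0=max(0,min(y-70,420-130))
cr=s['image'][y0:y0+130,x0:x0+160,::-1];cv2.imwrite('pics/w3.png',cv2.resize(cr,None,fx=4.5,fy=4.5,interpolation=cv2.INTER_CUBIC));print(x0,y0)
E
```

```text
5.75 [606.05045519  -6.28841727  80.86554915] [ 0.28976808  0.18884703 -0.4053276 ]
[275.98942503 240.37132989   1.        ]
195 170
```

View pics/w3.png

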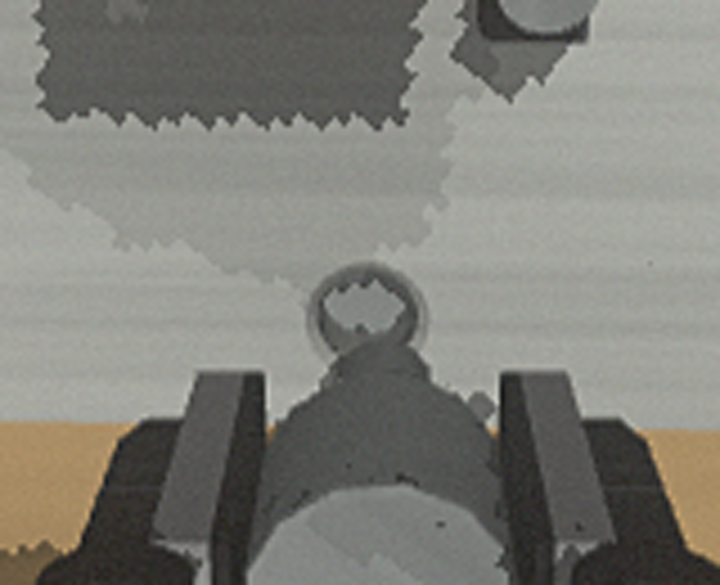

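```bash
python3 - <<'E'
from h import *
s=dict(np.load('w3.npz'));W=cloud(s);v,u=np.indices(W.shape[:2])
px=lambda x,y:(195+(x+.5)/4.5-.5,170+(y+.5)/4.5-.5)
out=np.array([.62,-.78]);tan=np.array([.78,.62])
# hole edge: left/right of outer rim of dark ring and top edge
L=plane(s,*px(310,313),44)[:2];R=plane(s,*px(425,313),44)[:2];T=plane(s,*px(367,264),44)[:2]
print('width',np.linalg.norm(R-L),'mid',(L+R)/2,'top',T, 'dist',np.linalg.norm(T-(L+R)/2))
print('hole from top', T+out*np.linalg.norm(R-L)/2)
# pin
m=(u>262)&(u<300)&(v>240)&(v<282)&(W[...,2]>50)&(W[...,2]<88)
for z in range(52,92,3):
    q=m&(abs(W[...,2]-z)<1.5)
    if q.sum()>4:
        P=W[q][:,:2]; t=P@tan;o=P@out; print(z,q.sum(),'tan',t.min().round(1),t.max().round(1),'inner o',np.percentile(o,3).round(1))
H=T+out*np.linalg.norm(R-L)/2
print('hole tan,out',H@tan,H@out)
m=(np.hypot(u-(195+377/4.5),v-(170+540/4.5))<40)&(W[...,2]>102)&(W[...,2]<114);print('head z',np.median(W[m][:,2]),m.sum(), 'tan',W[m][:,:2].min(0),W[m][:,:2].max(0), (W[m][:,:2]@tan).min(),(W[m][:,:2]@tan).max(),(W[m][:,:2]@out).min(),(W[m][:,:2]@out).max())
st=r.state()['eef_pos'];print(st,st[:2]@tan,st[:2]@out)
E
```

```text
width 15.093832542070365 mid [603.65920965  -6.29389035] top [599.36139202  -0.97967923] dist 6.83462333713874
hole from top [604.04048011  -6.86627392]
61 44 tan 463.1 474.5 inner o 375.9
64 47 tan 463.7 474.3 inner o 376.1
67 28 tan 464.8 472.7 inner o 375.9
70 6 tan 467.5 470.0 inner o 375.8
85 59 tan 461.0 477.7 inner o 369.3
88 54 tan 461.1 477.6 inner o 369.2
hole tan,out 466.89448465819083 379.86079132679845
head z 108.30515872605996 3351 tan [586.61382233 -21.046363  ] [620.90473756  11.88298198] 453.58568894331216 483.04609225225414 368.1862213053448 393.8197696214235
[606.05045519  -6.28841727  80.86554915] 468.82053633856907 380.65624768537094
```

The pin is off from the hole by about 1.9 mm tangentially and 1.5 mm outward. I'll shift by -2.3 mm in x and ease down.

Request:
servo_tool(
  series=[
    [[-2.3, 0, 0], [0, 0, 0]],
    [[0, 0, -3], [0, 0, 0]],
    [[0, 0, -3], [0, 0, 0]],
    [[0, 0, -2], [0, 0, 0]],
    [[0, 0, -2], [0, 0, 0]],
    [[0, 0, -1], [0, 0, 0]],
    [[0, 0, -1], [0, 0, 0]],
    [[0, 0, 0], [0, 0, 0]],
    [[0, 0, 0], [0, 0, 0]],
  ],
)

```text
t: 6.5
eef_pos: [602.3, -5.9, 66.3]
ee_rot: [1.365, 2.83, 0.0]
wrist_force: [-0.5, -1.1, -0.9]
width: 0.292
```

```bash
python3 - <<'E'
from h import *
s=snap('wrist');W=cloud(s);st=r.state();print(st['t'],st['eef_pos'],st['wrist_force'])
out=np.array([.62,-.78]);tan=np.array([.78,.62])
d=np.hypot(W[...,0]-604,W[...,1]+7)<20
z=W[...,2];m=d&(z>85)&(z<105);h=np.median(z[m]);print('head',h,'tip',h-53)
for lo,hi in((46,50),(50,55),(55,60),(72,88)):
    q=(np.hypot(W[...,0]-604,W[...,1]+7)<16)&(z>lo)&(z<hi)
    if q.sum()>4:
        P=W[q][:,:2];t=P@tan;o=P@out;print(lo,q.sum(),t.min(),t.max(),np.percentile(o,3))
print(st['eef_pos'][:2]@tan,st['eef_pos'][:2]@out)
E
```

```text
6.55 [602.31789819  -5.93115662  66.34372241] [-0.65059189  0.1144367  -1.03413874]
head 93.80425874749267 tip 40.80425874749267
46 60 460.40824848856795 471.712912167862 373.34706074856234
50 52 461.6209951832239 471.066794121609 373.0820649897461
72 939 453.6053078405724 478.49555867233 366.44009620404904
466.1306434834307 378.0633990369931
```

Request:
servo_tool(
  series=[
    [[0.4, -0.4, -1], [0, 0, 0]],
    [[0, 0, -1], [0, 0, 0]],
    [[0, 0, -1], [0, 0, 0]],
    [[0, 0, -1], [0, 0, 0]],
    [[0, 0, 0], [0, 0, 0]],
    [[0, 0, 0], [0, 0, 0]],
  ],
)

```text
t: 7.05
eef_pos: [602.7, -6.3, 62.2]
ee_rot: [-1.365, -2.83, -0.0]
wrist_force: [0.5, -0.7, -0.9]
width: 0.292
```

The foot is in the hole at a tip height of about 36.7 mm, with no force showing.

Request:
servo_tool(
  series=[
    [[0, 0, -1], [0, 0, 0]],
    [[0, 0, -1], [0, 0, 0]],
    [[0, 0, -1], [0, 0, 0]],
    [[0, 0, -1], [0, 0, 0]],
    [[0, 0, -1], [0, 0, 0]],
    [[0, 0, 0], [0, 0, 0]],
    [[0, 0, 0], [0, 0, 0]],
  ],
)

```text
t: 7.63
eef_pos: [602.7, -6.3, 57.2]
ee_rot: [-1.365, -2.83, -0.0]
wrist_force: [0.7, 0.4, -1.4]
width: 0.288
```

Request:
servo_tool(
  series=[
    [[0, 0, -0.8], [0, 0, 0]],
    [[0, 0, 0], [0, 0, 0]],
  ],
)

```text
t: 7.8
eef_pos: [602.7, -6.3, 56.5]
ee_rot: [1.365, 2.83, 0.0]
wrist_force: [-0.2, -0.8, -1.6]
width: 0.285
```

Request:
servo_tool(
  series=[
    [[0, 0, 0], [0, 0, 0]],
    [[0, 0, 0], [0, 0, 0]],
    [[0, 0, 0], [0, 0, 0]],
    [[0, 0, 0], [0, 0, 0]],
    [[0, 0, 0], [0, 0, 0]],
    [[0, 0, 0], [0, 0, 0]],
  ],
  grip=-0.2,
)

```text
t: 8.3
eef_pos: [602.7, -6.4, 56.7]
ee_rot: [1.365, 2.829, 0.0]
wrist_force: [0.1, 0.0, -0.1]
width: 0.601
```

Request:
servo_tool(
  series=[
    [[0, 0, 10], [0, 0, 0]],
    [[0, 0, 20], [0, 0, 0]],
    [[0, 0, 35], [0, 0, 0]],
    [[0, 0, 35], [0, 0, 0]],
    [[0, 0, 25], [0, 0, 0]],
    [[0, 0, 0], [0, 0, 0]],
    [[0, 0, 0], [0, 0, 0]],
  ],
)

```text
t: 8.88
eef_pos: [604.1, -6.5, 185.3]
ee_rot: [1.362, 2.824, 0.004]
wrist_force: [0.3, 0.6, -0.0]
width: 0.598
```

```bash
python3 - <<'E'
from h import *
s=snap('wrist');np.savez('w4.npz',**s);W=cloud(s);st=r.state();print(st['t'],st['eef_pos'],st['wrist_force'],st['width'])
v,u=np.indices(W.shape[:2])
d=np.hypot(W[...,0]-604,W[...,1]+7)<20
z=W[...,2];m=d&(z>70)&(z<95);h=np.median(z[m]);m&=abs(z-h)<2
c,rad=cv2.minEnclosingCircle(np.c_[u[m],v[m]].astype(np.float32));print('head top',h,'(83 riding,69 home)',plane(s,*c,h),rad)
a=snap('top');W=cloud(a);z=W[...,2]
m=(np.hypot(W[...,0]-581,W[...,1]-157)<20)&(z>100)&(z<125);print('post',m.sum(),W[m].mean(0),W[m].min(0),W[m].max(0))
q=(np.hypot(W[...,0]-552,W[...,1]-58)<75)&(z>60)&(z<200);print('max z near middle',[ (W[q&(abs(z-k)<5)].mean(0).round(),(q&(abs(z-k)<5)).sum()) for k in(65,75,85,95,105,115,125)])
E
```

```text
8.9333 [602.94051687  -6.37272804 182.75599274] [ 0.03115188 -0.01925321 -0.13482757] 0.5956943028161098
head top 82.99210152942234 (83 riding,69 home) [603.38057578  -6.37965293  82.99210153] 16.041196823120117
post 36 [581.00532149 157.70652334 112.77115383] [575.69258275 151.69079506 100.11661247] [586.96283096 164.30582582 118.12018204]
max z near middle [(array([566.,  73.,  64.]), np.int64(55)), (array([531.,  53.,  72.]), np.int64(4)), (array([526.,  35.,  87.]), np.int64(3)), (array([533.,  27.,  96.]), np.int64(2)), (array([542.,  44., 108.]), np.int64(180)), (array([541.,  44., 111.]), np.int64(98)), (array([nan, nan, nan]), np.int64(0))]<stdin>:9: RuntimeWarning: Mean of empty slice.
  ret = um.true_divide(
```

The pin is riding on the plate, with its head top at 83.0 mm. I'll shut the fingers and go to the clockwise side of the post at (581,157.5).

Request:
servo_tool(
  series=[
    [[4, 30, 0], [0, 0, 0.124]],
    [[4, 30, 0], [0, 0, 0.124]],
    [[4, 30, 0], [0, 0, 0.124]],
    [[4, 30, 0], [0, 0, 0.124]],
    [[5, 31, 0], [0, 0, 0.124]],
    [[0, 0, 0], [0, 0, 0]],
    [[0, 0, 0], [0, 0, 0]],
  ],
  grip=1,
)

```text
t: 9.57
eef_pos: [622.5, 146.2, 178.9]
ee_rot: [-0.432, -3.107, 0.002]
wrist_force: [-0.0, -0.2, 0.5]
width: 0.002
```

Request:
servo_tool(
  series=[
    [[0, 0, -35], [0, 0, 0]],
    [[0, 0, -35], [0, 0, 0]],
    [[0, 0, -20], [0, 0, 0]],
    [[0, 0, -10], [0, 0, 0]],
    [[0, 0, -3], [0, 0, 0]],
    [[0, 0, 0], [0, 0, 0]],
    [[0, 0, 0], [0, 0, 0]],
  ],
)

```text
t: 10.15
eef_pos: [624.7, 144.3, 80.2]
ee_rot: [0.438, 3.108, 0.001]
wrist_force: [0.2, 0.0, -0.4]
width: 0.004
```

```bash
python3 - <<'E'
from h import *
s=snap('wrist','w5.png');np.savez('w5.npz',**s);W=cloud(s);st=r.state();print(st['t'],st['eef_pos'],st['ee_rot'],st['wrist_force'],st['width'],st['joint_pos'])
z=W[...,2];v,u=np.indices(z.shape)
m=(np.hypot(W[...,0]-581,W[...,1]-157)<25)&(z>111)&(z<122);c,rad=cv2.minEnclosingCircle(np.c_[u[m],v[m]].astype(np.float32));print('post',m.sum(),c,rad,plane(s,*c,115),W[m].mean(0))
E
```

```text
10.2 [625.10937493 144.46310439  80.91697643] [4.36971328e-01 3.10708483e+00 1.72622088e-03] [ 0.2153895  -0.49345925  0.56945909] -0.003163775965833743 [ 1.38791056e-01  3.55593665e-01  1.35174818e+00 -2.29292547e-05
  1.43016915e+00 -1.15256067e+00]
post 1215 (290.310791015625, 194.93341064453125) 20.025060653686523 [581.02282036 160.92497713 115.        ] [581.28278222 160.94645041 114.38185741]
```

View pics/w5.png

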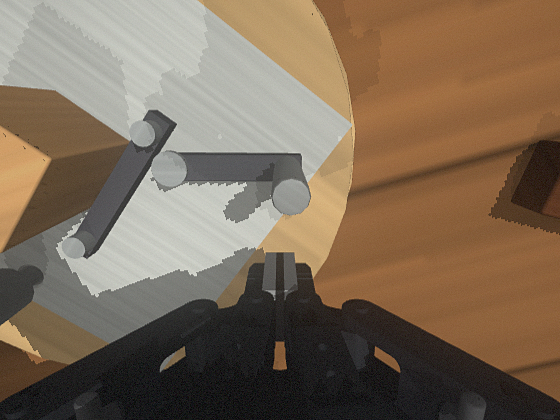

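The camera sees the post at pixel (290,195), just in front of the shut fingers at column 280. I'll close up to it and make contact slowly.

Request:
servo_tool(
  series=[
    [[-10, 4.2, 0], [0, 0, 0]],
    [[-7, 2.8, 0], [0, 0, 0]],
    [[-3.6, 1.2, 0], [0, 0, 0]],
    [[-1, 0.3, 0], [0, 0, 0]],
    [[-1, 0.3, 0], [0, 0, 0]],
    [[-1, 0.3, 0], [0, 0, 0]],
    [[0, 0, 0], [0, 0, 0]],
    [[0, 0, 0], [0, 0, 0]],
  ],
)

```text
t: 10.87
eef_pos: [600.2, 153.7, 78.5]
ee_rot: [0.437, 3.111, -0.0]
wrist_force: [-0.1, -0.3, -0.3]
width: -0.001
```

Request:
servo_tool(
  series=[
    [[-0.8, 0.2, 0], [0, 0, 0]],
    [[-0.8, 0.2, 0], [0, 0, 0]],
    [[-0.8, 0.2, 0], [0, 0, 0]],
    [[-0.8, 0.2, 0], [0, 0, 0]],
    [[-0.8, 0.2, 0], [0, 0, 0]],
    [[0, 0, 0], [0, 0, 0]],
  ],
)

```text
t: 11.37
eef_pos: [596.4, 154.9, 78.5]
ee_rot: [0.436, 3.11, 0.001]
wrist_force: [3.2, 0.5, -0.6]
width: -0.0
```

```bash
cat > post.py <<'E'
from h import *
def look():
    s=snap('wrist');W=cloud(s);st=r.state();f=st['wrist_force'];e=st['eef_pos']
    z=W[...,2];v,u=np.indices(z.shape)
    m=(z>111)&(z<122)&(np.hypot(W[...,0]-e[0],W[...,1]-e[1])<45)&(v<250)&(abs(u-290)<70)
    c,rad=cv2.minEnclosingCircle(np.c_[u[m],v[m]].astype(np.float32));p=plane(s,*c,115)[:2]
    C=np.array([552,58]);ph=np.arctan2(*(p-C)[::-1])
    print('t',round(st['t'],2),'eef',e.round(1),'F',f.round(1),'push',(f[:2]@[np.sin(ph),-np.cos(ph)]).round(1),'post',p.round(1),'px',np.round(c,0),'phi',ph.round(3),'r',np.hypot(*(p-C)).round(1),'theta',round(ph-2.2+.177,3),'q6',st['joint_pos'][5].round(2))
look()
E
python3 post.py
```

```text
t 11.42 eef [596.4 154.9  78.5] F [ 2.8  1.1 -1.6] push 2.5 post [570.6 164.1] px [284. 249.] phi 1.397 r 107.7 theta -0.626 q6 -1.13
```

In contact at about 2.5 N of push, which matches the drag. I'll push round the arc by 0.5 rad at a moderate pace and check on the way.

Request:
servo_tool(
  series=[
    [[-1.2, 0.5, 0], [0, 0, 0.0125]],
    [[-1.2, 0.5, 0], [0, 0, 0.0125]],
    [[-2.5, 1.0, 0], [0, 0, 0.025]],
    [[-2.5, 1.0, 0], [0, 0, 0.025]],
    [[-2.5, 0.9, 0], [0, 0, 0.025]],
    [[-2.55, 0.75, 0], [0, 0, 0.025]],
    [[-2.55, 0.75, 0], [0, 0, 0.025]],
    [[-2.6, 0.7, 0], [0, 0, 0.025]],
    [[-2.6, 0.6, 0], [0, 0, 0.025]],
  ],
)

```text
t: 12.17
eef_pos: [575.5, 161.7, 78.6]
ee_rot: [-0.12, -3.139, -0.0]
wrist_force: [3.5, 1.6, -1.5]
width: -0.001
```

```bash
sed -i 's/(v<250)&//' post.py; python3 post.py; python3 - <<'E'
from h import *
a=snap('top');W=cloud(a);z=W[...,2];C=np.array([552,58.])
q=(z>76)&(z<90)&(abs(np.hypot(W[...,0]-C[0],W[...,1]-C[1])-85)<16)&(W[...,0]>590)
P=W[q].mean(0);print('pin',q.sum(),P,'theta',np.arctan2(P[1]-C[1],P[0]-C[0])+.177)
cr=a['image'][120:260,180:330,::-1];cv2.imwrite('pics/t2.png',cv2.resize(cr,None,fx=4,fy=4,interpolation=cv2.INTER_CUBIC))
E
```

```text
t 12.22 eef [574.9 161.7  78.6] F [ 2.2  1.2 -0.6] push 2.0 post [572.5 163. ] px [281. 308.] phi 1.378 r 106.9 theta -0.645 q6 -1.32
pin 106 [623.69268365  10.62974638  82.88729148] theta -0.40688858516866416
```

View pics/t2.png

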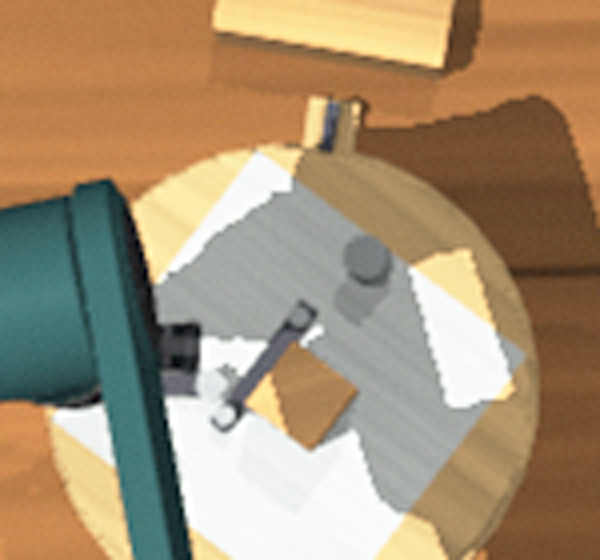

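The pin is still upright in the table, now at about -0.41 rad, and the mark is at crop (328,125). I'll move 0.14 rad more at pace, then go slowly.

Request:
servo_tool(
  series=[
    [[-2.6, 0.55, 0], [0, 0, 0.025]],
    [[-2.6, 0.5, 0], [0, 0, 0.025]],
    [[-2.65, 0.4, 0], [0, 0, 0.025]],
    [[-2.65, 0.35, 0], [0, 0, 0.025]],
    [[-2.65, 0.25, 0], [0, 0, 0.025]],
    [[-1, 0.1, 0], [0, 0, 0.01]],
    [[-0.4, 0.04, 0], [0, 0, 0.004]],
  ],
)

```text
t: 12.85
eef_pos: [561.1, 163.6, 78.7]
ee_rot: [0.096, -3.14, 0.0]
wrist_force: [2.6, 1.2, -0.9]
width: 0.002
```

```bash
cat > pin.py <<'E'
from h import *
a=snap('top');W=cloud(a);z=W[...,2];C=np.array([552,58.]);st=r.state()
R=np.hypot(W[...,0]-C[0],W[...,1]-C[1]);q=(z>62)&(z<90)&(abs(R-85)<16)&(W[...,0]>600)
P=np.median(W[q],0);e=st['eef_pos'][:2]-C
print('t',st['t'],'pin',q.sum(),P.round(1),'theta',np.arctan2(P[1]-C[1],P[0]-C[0])+.17,'finger ang',np.arctan2(e[1],e[0]),'r',np.hypot(*e),'eef',st['eef_pos'],'F',st['wrist_force'])
E
python3 pin.py
```

```text
t 12.9 pin 115 [627.1  19.   81.9] theta -0.3088700589429506 finger ang 1.4848428562792988 r 105.97327763469941 eef [561.09755921 163.58205335  78.62708635] F [ 1.81014796  0.37089303 -0.93277981]
```

Request:
servo_tool(
  series=[
    [[-0.7, 0.05, 0], [0, 0, 0.0066]],
    [[-0.7, 0.05, 0], [0, 0, 0.0066]],
    [[-0.7, 0.04, 0], [0, 0, 0.0066]],
    [[-0.7, 0.04, 0], [0, 0, 0.0066]],
    [[-0.6, 0.03, 0], [0, 0, 0.0056]],
    [[-0.6, 0.03, 0], [0, 0, 0.0056]],
    [[-0.5, 0.02, 0], [0, 0, 0.005]],
    [[-0.5, 0.02, 0], [0, 0, 0.005]],
    [[-0.5, 0.02, 0], [0, 0, 0.005]],
    [[-0.5, 0.01, 0], [0, 0, 0.005]],
  ],
)

```text
t: 13.73
eef_pos: [555.3, 163.9, 78.6]
ee_rot: [-0.186, 3.136, 0.0]
wrist_force: [1.8, 0.3, 0.3]
width: 0.003
```

Request:
servo_tool(
  series=[
    [[-0.4, 0.01, 0], [0, 0, 0.0038]],
    [[-0.4, 0.01, 0], [0, 0, 0.0038]],
    [[-0.4, 0.0, 0], [0, 0, 0.0038]],
    [[-0.4, 0.0, 0], [0, 0, 0.0038]],
    [[-0.4, 0.0, 0], [0, 0, 0.0038]],
    [[-0.4, 0.0, 0], [0, 0, 0.0038]],
    [[-0.4, 0.0, 0], [0, 0, 0.0038]],
    [[-0.4, -0.01, 0], [0, 0, 0.0038]],
    [[-0.4, -0.01, 0], [0, 0, 0.0038]],
    [[-0.4, -0.01, 0], [0, 0, 0.0038]],
  ],
)

```text
t: 14.57
eef_pos: [551.4, 164.0, 78.6]
ee_rot: [-0.245, 3.132, 0.0]
wrist_force: [2.3, -0.2, 0.8]
width: -0.001
```

Request:
servo_tool(
  series=[
    [[-0.4, -0.01, 0], [0, 0, 0.0038]],
    [[-0.4, -0.01, 0], [0, 0, 0.0038]],
    [[-0.4, -0.01, 0], [0, 0, 0.0038]],
    [[-0.4, -0.01, 0], [0, 0, 0.0038]],
    [[-0.4, -0.01, 0], [0, 0, 0.0038]],
    [[-0.4, -0.01, 0], [0, 0, 0.0038]],
    [[-0.4, -0.015, 0], [0, 0, 0.0038]],
    [[-0.4, -0.015, 0], [0, 0, 0.0038]],
    [[-0.4, -0.015, 0], [0, 0, 0.0038]],
    [[-0.4, -0.02, 0], [0, 0, 0.0038]],
  ],
)

```text
t: 15.4
eef_pos: [547.3, 163.8, 78.6]
ee_rot: [-0.305, 3.127, 0.0]
wrist_force: [3.1, 0.6, 1.0]
width: 0.001
```

Request:
servo_tool(
  series=[
    [[-0.4, -0.02, 0], [0, 0, 0.0038]],
    [[-0.4, -0.02, 0], [0, 0, 0.0038]],
    [[-0.4, -0.02, 0], [0, 0, 0.0038]],
    [[-0.4, -0.025, 0], [0, 0, 0.0038]],
    [[-0.4, -0.025, 0], [0, 0, 0.0038]],
    [[-0.4, -0.025, 0], [0, 0, 0.0038]],
    [[-0.4, -0.03, 0], [0, 0, 0.0038]],
    [[-0.4, -0.03, 0], [0, 0, 0.0038]],
    [[-0.4, -0.03, 0], [0, 0, 0.0038]],
    [[-0.4, -0.03, 0], [0, 0, 0.0038]],
  ],
)

```text
t: 16.23
eef_pos: [543.3, 163.5, 78.6]
ee_rot: [-0.364, 3.12, 0.0]
wrist_force: [2.3, -0.3, 0.8]
width: -0.003
```

Request:
servo_tool(
  series=[
    [[-0.4, -0.035, 0], [0, 0, 0.0038]],
    [[-0.4, -0.035, 0], [0, 0, 0.0038]],
    [[-0.4, -0.035, 0], [0, 0, 0.0038]],
    [[-0.4, -0.04, 0], [0, 0, 0.0038]],
    [[-0.4, -0.04, 0], [0, 0, 0.0038]],
    [[-0.4, -0.04, 0], [0, 0, 0.0038]],
    [[-0.4, -0.04, 0], [0, 0, 0.0038]],
    [[-0.4, -0.045, 0], [0, 0, 0.0038]],
    [[-0.4, -0.045, 0], [0, 0, 0.0038]],
    [[-0.4, -0.045, 0], [0, 0, 0.0038]],
  ],
)

```text
t: 17.07
eef_pos: [539.2, 163.2, 78.4]
ee_rot: [0.423, -3.113, -0.0]
wrist_force: [1.9, -0.3, 1.3]
width: 0.001
```

```bash
python3 pin.py
```

```text
t 17.1167 pin 121 [634.1  35.2  82. ] theta -0.10115565001249047 finger ang 1.6929252545329931 r 105.95535360865718 eef [539.09193053 163.16614808  78.43167731] F [ 1.82185916 -1.27637201  1.19581868]
```

Not dropped yet at about -0.10 rad, so I'll keep going.

Request:
servo_tool(
  series=[
    [[-0.4, -0.05, 0], [0, 0, 0.0038]],
    [[-0.4, -0.05, 0], [0, 0, 0.0038]],
    [[-0.4, -0.05, 0], [0, 0, 0.0038]],
    [[-0.4, -0.055, 0], [0, 0, 0.0038]],
    [[-0.4, -0.055, 0], [0, 0, 0.0038]],
    [[-0.4, -0.055, 0], [0, 0, 0.0038]],
    [[-0.4, -0.06, 0], [0, 0, 0.0038]],
    [[-0.4, -0.06, 0], [0, 0, 0.0038]],
    [[-0.4, -0.06, 0], [0, 0, 0.0038]],
    [[-0.4, -0.06, 0], [0, 0, 0.0038]],
  ],
)

```text
t: 17.95
eef_pos: [535.3, 162.6, 78.5]
ee_rot: [0.482, -3.104, -0.0]
wrist_force: [2.5, 0.0, -0.0]
width: -0.002
```

Request:
servo_tool(
  series=[
    [[-0.4, -0.065, 0], [0, 0, 0.0038]],
    [[-0.4, -0.065, 0], [0, 0, 0.0038]],
    [[-0.4, -0.065, 0], [0, 0, 0.0038]],
    [[-0.4, -0.07, 0], [0, 0, 0.0038]],
    [[-0.4, -0.07, 0], [0, 0, 0.0038]],
    [[-0.4, -0.07, 0], [0, 0, 0.0038]],
    [[-0.4, -0.075, 0], [0, 0, 0.0038]],
    [[-0.4, -0.075, 0], [0, 0, 0.0038]],
    [[-0.4, -0.075, 0], [0, 0, 0.0038]],
    [[-0.4, -0.075, 0], [0, 0, 0.0038]],
  ],
)

```text
t: 18.78
eef_pos: [531.5, 161.9, 78.5]
ee_rot: [-0.541, 3.094, 0.0]
wrist_force: [3.2, -1.8, -2.4]
width: 0.001
```

Request:
servo_tool(
  series=[
    [[-0.4, -0.08, 0], [0, 0, 0.0038]],
    [[-0.4, -0.08, 0], [0, 0, 0.0038]],
    [[-0.4, -0.08, 0], [0, 0, 0.0038]],
    [[-0.4, -0.085, 0], [0, 0, 0.0038]],
    [[-0.4, -0.085, 0], [0, 0, 0.0038]],
    [[-0.4, -0.085, 0], [0, 0, 0.0038]],
    [[-0.4, -0.09, 0], [0, 0, 0.0038]],
    [[-0.4, -0.09, 0], [0, 0, 0.0038]],
    [[-0.4, -0.09, 0], [0, 0, 0.0038]],
    [[-0.4, -0.09, 0], [0, 0, 0.0038]],
  ],
)

```text
t: 19.62
eef_pos: [528.1, 161.2, 78.6]
ee_rot: [-0.599, 3.082, 0.0]
wrist_force: [6.8, -0.9, -4.3]
width: 0.004
```

```bash
python3 pin.py
```

```text
t 19.6667 pin 100 [635.1  41.8  70.5] theta -0.022586955421363797 finger ang 1.798606386260389 r 105.94592585773707 eef [528.07267341 161.20863456  78.53910779] F [ 5.64961498  0.54214703 -3.00739366]
```

The force rose to about 6.5 N and the head dropped to about 70 mm. I'll check how far home it is, then press to 10 N.

Request:
servo_tool(
  series=[
    [[-0.4, -0.09, 0], [0, 0, 0.002]],
    [[-0.4, -0.09, 0], [0, 0, 0.002]],
    [[-0.3, -0.07, 0], [0, 0, 0]],
    [[0, 0, 0], [0, 0, 0]],
  ],
)

```text
t: 20.0
eef_pos: [527.5, 161.1, 78.6]
ee_rot: [-0.605, 3.079, 0.0]
wrist_force: [7.1, 0.0, -3.5]
width: -0.003
```

```bash
python3 pin.py; python3 - <<'E'
from h import *
a=snap('top');W=cloud(a);z=W[...,2]
q=(np.hypot(W[...,0]-635,W[...,1]-42)<8);print('head top',np.median(z[q]),np.percentile(z[q],[10,90]))
q=(abs(np.hypot(W[...,0]-552,W[...,1]-58)-85)<25)&(np.hypot(W[...,0]-635,W[...,1]-42)>25)&(W[...,0]>600);print('table',np.median(z[q]))
E
```

```text
t 20.05 pin 98 [634.9  41.8  70.3] theta -0.02301156082936387 finger ang 1.8039335672670576 r 105.9303936274896 eef [527.52679287 161.06459347  78.5686751 ] F [ 8.31243882 -0.76284864 -3.81117985]
head top 70.45773569454582 [67.88555977 72.90547284]
table 44.19663709585325
```

```bash
python3 - <<'E'
from h import *
a=snap('scene');W=cloud(a);z=W[...,2]
for rr in (6,9,11):
    q=(np.hypot(W[...,0]-635,W[...,1]-43)<rr)&(z>60)&(z<90);print('head top',np.median(z[q]),q.sum(),np.percentile(z[q],[10,90]))
q=(np.hypot(W[...,0]-635,W[...,1]-43)<40)&(np.hypot(W[...,0]-635,W[...,1]-43)>22)&(z<50)&(z>38);print('table',np.median(z[q]))
K=a['mtx'];Ti=np.linalg.inv(a['world_from_camera']);p=Ti@np.array([635,43,60,1]);x,y=(K@p[:3]/p[2])[:2].astype(int);print(x,y)
cv2.imwrite('pics/s2.png',cv2.resize(a['image'][y-45:y+45,x-60:x+60,::-1],None,fx=6,fy=6,interpolation=cv2.INTER_CUBIC))
E
```

```text
head top 71.31474180848033 16 [70.38327492 72.78045285]
head top 71.65793723188438 30 [69.80340638 72.92332729]
head top 71.335615978644 55 [69.80593531 73.0049969 ]
table 45.12802959532064
302 220
```

View pics/s2.png

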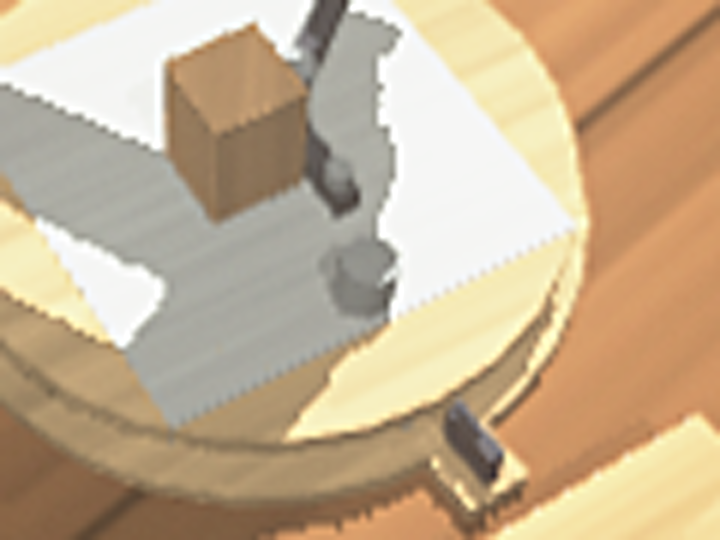

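Both cameras put the head 26.3 mm above the table, and 25 mm is home. The side load may be holding it up a little, so I'll ease off, let it settle and measure again.

Request:
servo_tool(
  series=[
    [[1, 0.23, 0], [0, 0, 0]],
    [[1, 0.23, 0], [0, 0, 0]],
    [[1, 0.23, 0], [0, 0, 0]],
    [[1, 0.23, 0], [0, 0, 0]],
    [[0, 0, 0], [0, 0, 0]],
    [[0, 0, 0], [0, 0, 0]],
    [[0, 0, 0], [0, 0, 0]],
  ],
)

```text
t: 20.73
eef_pos: [529.8, 161.8, 78.5]
ee_rot: [0.605, -3.082, -0.001]
wrist_force: [1.9, 0.4, -0.9]
width: -0.001
```

```bash
cat > head.py <<'E'
from h import *
for n in('top','scene'):
    D=[];
    for i in range(3):
        W=cloud(snap(n));z=W[...,2]
        d=np.hypot(W[...,0]-635,W[...,1]-42.5)
        D.append((np.median(z[(d<9)&(z>60)&(z<90)]),np.median(z[(d<45)&(d>22)&(z<50)&(z>38)])))
    print(n,np.round(D,2).tolist())
st=r.state();print(st['t'],st['eef_pos'],st['wrist_force'])
E
python3 head.py; python3 pin.py
```

```text
top [[70.66, 43.91], [69.43, 43.92], [70.17, 44.11]]
scene [[71.69, 45.05], [71.92, 45.12], [71.52, 45.12]]
21.0333 [529.94101498 161.89795858  78.48686986] [ 0.2477507  -0.49120176 -1.05571693]
t 21.0833 pin 100 [633.7  40.   69.8] theta -0.04633192832346891 finger ang 1.7798826184163588 r 106.16606503697126 eef [529.96351566 161.85387197  78.50756984] F [0.42715884 0.55592843 0.19508111]
```

The pin is clearly down (it rode at 39 mm, now 26), and what's left is within depth bias. I'll press to 10 N for over a second.

Request:
servo_tool(
  series=[
    [[-0.6, -0.14, 0], [0, 0, 0]],
    [[-0.6, -0.14, 0], [0, 0, 0]],
    [[-0.6, -0.14, 0], [0, 0, 0]],
    [[-0.6, -0.14, 0], [0, 0, 0]],
    [[-0.6, -0.14, 0], [0, 0, 0]],
    [[-0.5, -0.11, 0], [0, 0, 0]],
    [[-0.5, -0.11, 0], [0, 0, 0]],
    [[0, 0, 0], [0, 0, 0]],
    [[0, 0, 0], [0, 0, 0]],
  ],
)

```text
t: 21.83
eef_pos: [527.7, 161.1, 78.6]
ee_rot: [-0.604, 3.079, 0.001]
wrist_force: [6.9, 1.7, -3.7]
width: -0.003
```

Request:
servo_tool(
  series=[
    [[-0.4, -0.09, 0], [0, 0, 0]],
    [[-0.4, -0.09, 0], [0, 0, 0]],
    [[0, 0, 0], [0, 0, 0]],
    [[0, 0, 0], [0, 0, 0]],
  ],
)

```text
t: 22.17
eef_pos: [527.3, 161.0, 78.7]
ee_rot: [-0.604, 3.078, 0.0]
wrist_force: [7.4, 1.8, -5.0]
width: 0.003
```

Request:
servo_tool(
  series=[
    [[-0.4, -0.09, 0], [0, 0, 0]],
    [[-0.4, -0.09, 0], [0, 0, 0]],
    [[0, 0, 0], [0, 0, 0]],
    [[0, 0, 0], [0, 0, 0]],
  ],
)

```text
t: 22.5
eef_pos: [526.9, 160.8, 78.7]
ee_rot: [-0.604, 3.077, 0.0]
wrist_force: [9.0, 2.7, -5.4]
width: -0.002
```

```bash
cat > f.py <<'E'
from h import *
F=[]
for i in range(5):
    r.snapshot('scene');F.append(r.state()['wrist_force'])
F=np.array(F);print((F@[.974,.226,0]).round(1),F.mean(0).round(1),np.linalg.norm(F.mean(0)).round(1),r.state()['t'],r.state()['eef_pos'])
E
python3 f.py
```

```text
[9.3 9.6 8.7 9.1 9.5] [ 9.   2.2 -5.4] 10.7 22.75 [526.84774826 160.81856256  78.66070714]
```

Sideways force is 9.3 N. I'll add a touch and hold for over a second.

Request:
servo_tool(
  series=[
    [[-0.35, -0.08, 0], [0, 0, 0]],
    [[0, 0, 0], [0, 0, 0]],
    [[0, 0, 0], [0, 0, 0]],
    [[0, 0, 0], [0, 0, 0]],
    [[0, 0, 0], [0, 0, 0]],
    [[0, 0, 0], [0, 0, 0]],
    [[0, 0, 0], [0, 0, 0]],
    [[0, 0, 0], [0, 0, 0]],
    [[0, 0, 0], [0, 0, 0]],
    [[0, 0, 0], [0, 0, 0]],
  ],
)

```text
t: 23.58
eef_pos: [526.7, 160.8, 78.7]
ee_rot: [-0.604, 3.077, 0.0]
wrist_force: [8.4, 2.1, -5.0]
width: 0.001
```

Request:
servo_tool(
  series=[
    [[0, 0, 0], [0, 0, 0]],
    [[0, 0, 0], [0, 0, 0]],
    [[0, 0, 0], [0, 0, 0]],
    [[0, 0, 0], [0, 0, 0]],
    [[0, 0, 0], [0, 0, 0]],
    [[0, 0, 0], [0, 0, 0]],
  ],
)

```text
t: 24.08
eef_pos: [526.7, 160.8, 78.7]
ee_rot: [-0.604, 3.077, 0.0]
wrist_force: [9.5, 2.3, -5.8]
width: -0.001
```

```bash
python3 f.py; python3 pin.py
```

```text
[10.3  9.1  9.5  8.8 10.1] [ 9.3  2.4 -5.4] 11.0 24.3333 [526.68181579 160.78475264  78.71483712]
t 24.3833 pin 101 [635.   41.8  70.4] theta -0.022244961423444565 finger ang 1.8121791316732045 r 105.83428077684441 eef [526.70078407 160.76597034  78.69478894] F [ 9.46109414  2.28068632 -5.24301613]
```

I held about 9.5–10 N for roughly 2 s. Now I'll back off slowly and rise.

Request:
servo_tool(
  series=[
    [[0.5, 0.12, 0], [0, 0, 0]],
    [[0.5, 0.12, 0], [0, 0, 0]],
    [[0.5, 0.12, 0], [0, 0, 0]],
    [[0.5, 0.12, 0], [0, 0, 0]],
    [[0.5, 0.12, 0], [0, 0, 0]],
    [[0.5, 0.12, 0], [0, 0, 0]],
    [[0.5, 0.12, 0], [0, 0, 0]],
    [[0.5, 0.12, 0], [0, 0, 0]],
    [[1, 0.23, 0], [0, 0, 0]],
    [[1, 0.23, 0], [0, 0, 0]],
  ],
)

```text
t: 25.22
eef_pos: [529.7, 161.8, 78.5]
ee_rot: [0.605, -3.081, -0.0]
wrist_force: [1.2, 0.8, -0.2]
width: -0.0
```

Request:
servo_tool(
  series=[
    [[4, 0.9, 0], [0, 0, 0]],
    [[8, 2, 0], [0, 0, 0]],
    [[0, 0, 15], [0, 0, 0]],
    [[0, 0, 35], [0, 0, 0]],
    [[0, 0, 35], [0, 0, 0]],
    [[0, 0, 15], [0, 0, 0]],
    [[10, -20, 0], [0, 0, -0.1]],
    [[10, -20, 0], [0, 0, -0.1]],
    [[10, -20, 0], [0, 0, -0.1]],
    [[10, -20, 0], [0, 0, -0.1]],
  ],
)

```text
t: 26.05
eef_pos: [582.7, 83.8, 178.8]
ee_rot: [-0.026, -3.141, 0.0]
wrist_force: [1.1, 0.7, -0.6]
width: -0.0
```

Request:
servo_tool(
  series=[
    [[10, -15, 0], [0, 0, -0.1]],
    [[10, -15, 0], [0, 0, -0.1]],
    [[10, -10, 0], [0, 0, -0.1]],
    [[10, 0, 0], [0, 0, -0.1]],
    [[10, 0, 0], [0, 0, -0.1]],
    [[0, 0, 0], [0, 0, -0.1]],
    [[0, 0, 0], [0, 0, 0]],
    [[0, 0, 0], [0, 0, 0]],
    [[0, 0, 0], [0, 0, 0]],
  ],
)

```text
t: 26.8
eef_pos: [632.1, 44.7, 178.4]
ee_rot: [-0.943, -2.996, 0.0]
wrist_force: [0.6, 0.4, -0.1]
width: -0.003
```

```bash
python3 head.py; python3 - <<'E'
from h import *
s=snap('wrist','w6.png');W=cloud(s);z=W[...,2]
d=np.hypot(W[...,0]-635,W[...,1]-42);
print('wrist head',np.median(z[(d<9)&(z>60)&(z<90)]),'table',np.median(z[(d<45)&(d>22)&(z<50)&(z>38)]))
m=(d<25)&(z>65)&(z<75);v,u=np.indices(z.shape);c,rad=cv2.minEnclosingCircle(np.c_[u[m],v[m]].astype(np.float32));print(c,rad,plane(s,*c,69))
E
python3 pin.py
```

```text
top [[nan, 44.21], [nan, 44.27], [nan, 44.12]]
scene [[71.87, 45.07], [72.02, 45.08], [71.34, 45.02]]
27.1 [632.15660655  44.75952983 178.71097289] [-0.34323276 -1.41425673  0.38742868]
wrist head 70.45958823904179 table 43.92473292372489
(279.99029541015625, 210.78640747070312) 16.011234283447266 [634.71075652  43.73956279  69.        ]
t 27.2 pin 0 [nan nan nan] theta nan finger ang -0.16382412483858377 r 81.25258508817573 eef [632.16467908  44.74832797 178.63183039] F [0.38561787 0.25397377 0.30757814]
  return _methods._mean(a, axis=axis, dtype=dtype,
  ret = ret.dtype.type(ret / rcount)
  return _methods._mean(a, axis=axis, dtype=dtype,
  ret = um.true_divide(
```

View pics/w6.png

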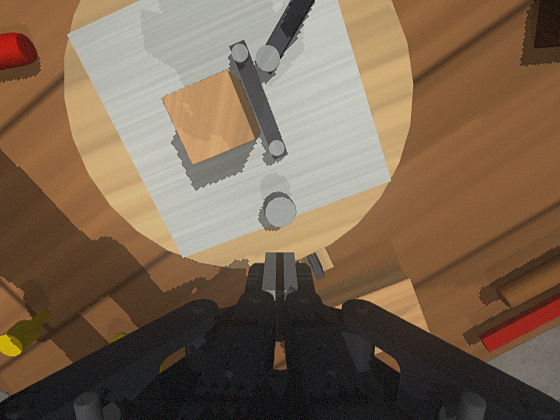

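```bash
cat > tilt.py <<'E'
from h import *
from scipy.optimize import least_squares
for k in range(2):
    s=snap('wrist');W=cloud(s);z=W[...,2];d=np.hypot(W[...,0]-634.7,W[...,1]-43.2)
    m=(d<10.5)&(z>62)&(z<78);P=W[m]-[634.7,43.2,0]
    A=np.c_[P[:,:2],np.ones(len(P))];f=least_squares(lambda c:A@c-P[:,2],[0,0,70],loss='soft_l1').x
    t=(d<45)&(d>24)&(z<50)&(z>38);B=W[t]-[634.7,43.2,0];g=np.linalg.lstsq(np.c_[B[:,:2],np.ones(len(B))],B[:,2],rcond=None)[0]
    print(m.sum(),'head slope',f.round(3),'table',g.round(3),'resid',np.std(A@f-P[:,2]).round(2))
s=dict(np.load('w4.npz'));W=cloud(s);z=W[...,2];d=np.hypot(W[...,0]-603.4,W[...,1]+6.4);m=(d<10.5)&(z>75)&(z<92);P=W[m]-[603.4,-6.4,0]
f=np.linalg.lstsq(np.c_[P[:,:2],np.ones(len(P))],P[:,2],rcond=None)[0];print('riding ref',f.round(3))
E
python3 tilt.py
```

```text
520 head slope [-1.6000e-02 -1.1700e-01  7.0352e+01] table [-1.1000e-02  3.0000e-03  4.3884e+01] resid 0.66
519 head slope [-2.0000e-02 -1.0900e-01  7.0367e+01] table [-1.2000e-02  4.0000e-03  4.3879e+01] resid 0.62
riding ref [-1.0000e-02 -1.0000e-03  8.3154e+01]
```

```bash
python3 -c "
from plant import r
s=r.state();print(s['t'],s['wrist_force']);print(r.sign_off())"
```

```text
27.3 [ 0.29961138 -0.36407621 -0.55315634]
the job is handed in; nothing more can be done
None
```

I stood the steel pin in the turntable's index hole, let go of it, and pushed the post slowly round until the pin dropped into the hidden bushing. That happened with the table about 0.02 rad short of the mark. I eased off once to check the drop, then pressed the post sideways with about 9.5–10 N for roughly 2 s. I backed away and handed in at 27.3 s with the arm clear. The highest wrist force I read was about 11 N in total; I read it only between moves.

**Last checks:** before the drop, the pin's head top was at 83.0 mm, which matches riding on the plate. At the end it was at 70.4 mm, about 1.4 mm higher than the 69 mm of an upright pin fully home.

The head surface leans about 0.11 rad in the direction the table was pushed. A 26 mm head resting by one edge on the table with that lean would sit about 1.5 mm high. I take it that the pin is home and leaning within the play, but the height did not match exactly. I did not touch the pin again to test it.

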